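Put the calibration weights back on their rack in order of size

ROBOT

A 6-joint arm with a two-finger parallel gripper is mounted at the origin on a cart in front of the work surface, level with it; the furniture and walls round the work are solid. World frame = base frame: x ahead of the robot, y to its left, z up, the work surface at z = 0. Lengths are in mm, angles in rad, forces in N, time in s.
With the tool pointing down it reaches from about 300 to 950 mm from the base axis. Payload 3.1 kg.
Tool frame: the origin (TCP) lies at the very end of the fingers, on their centre line; the grasp point (between the pads) lies r.tcp_to_grasp behind it (r.tcp_to_grasp is the distance from the TCP to the grasp point, in mm); z points along the fingers, y is the direction in which the jaws open and shut (so a half turn about z gives the same grasp; the last joint's range is limited). The gripper opens to 85 mm and grips with 20 to 120 N. Pads are 22 mm wide; open, the fingers measure 114 mm over their backs; the gripper's body (76 mm by 85 mm) begins 54 mm behind the grasp point. The pads swing forward as they close: fully open they stand 13 mm farther back than shut.
Start: joints at [-1.265, 0.308, 1.634, -0, 1.2, -0.07], TCP at [229.36, -581.4, 231.272] pointing down, gripper open.
Joint ranges: [-3.06, 3.06], [-0.79, 1.96], [0.05, 2.63], [-1.19, 4.34], [0.05, 2.64], [-2.94, 2.94]. Speed limits (rad/s): [2.79, 2.79, 3.14, 3.14, 3.14, 3.14].

INTERFACE

Orientations are given as a 3x3 rotation matrix whose columns are the frame's x, y, z axes.
In Python, from plant import r, optics gives the robot as it stands. The module is installed in compiled form; this text tells all that it offers.
- The arm moves only by the tool move_arm, never from a script. Its argument "plan" is a list of rows, each a list of 3 entries, a list of its own where there are three numbers: the shift along the tool's x, y, z normalised to -1 to 1, where 1 is 0.03 m, then the turn, a rotation vector about the tool's x, y, z normalised to -1 to 1, where 1 is 0.5 rad, then the closure, from 0 (fully open) to 1 (shut). In form: [[[tx, ty, tz], [wx, wy, wz], gripper], ...]. A call has 1 to 10 rows; each row shifts and turns the commanded pose from where the row before left it, along the tool's axes as they then stand; what a row does not reach is not made up. A row lasts 1/12 s, in which the tool goes at most 41.7 mm and 7.16 degrees, less where a joint would pass 70% of its speed; a pose out of reach is approached as far as the arm can. A call with a number of a shift or a turn outside -1 to 1 is refused whole. A call with a gripper value outside its range is refused whole. The fingers move at their own pace and stop on an object; the grip force is fixed at half the most. Time passes only in rows, so rows that do not move let the fingers close. It gives the time, the measured TCP pose, the force and the opening at its end, in the units of the state.
- r.observe(): the state, without advancing time (a new reading comes with each control period).
- optics.camera(name): name is "scene" or "top" or "wrist"; returns a dict with "image" (420x560x3 uint8, red, green, blue), "K" (3x3 intrinsics, pixels), "T" (4x4, takes a point from camera to world coordinates). Camera axes: x right, y up, looking along -z (the intrinsics and any distortion apply to the point x, -y, -z); pixel columns grow to the right and rows downward; lengths in mm; the calibration is good to about 2 mm. A picture is of the moment at which its call begins. There is no depth.
- r.job_done(): hands the job in, once; it reports no verdict.
The state is a dict: "time": time; "joints": joint angles; "joint_vel": joint speeds; "joint_torque": joint torques, N m; "ee_pos": TCP position; "orientation": TCP orientation; "ft_force": force on the tool from outside, world axes, zero at the start; "wrist_torque": the same for the moment, N m; "grip_width": finger opening in mm.
Only numpy, scipy, OpenCV 4.12 (cv2) and the standard library are available. Lean on these libraries where they do the work, as an engineer would, in place of code of your own. Each camera call takes 0.05 s, during which the arm holds its last target.

TASK

Put the four steel calibration weights back on the rack in order of size, one standing upright and centred on each rubber pad: the largest on the pad next to the small knobbed post, then smaller and smaller, to the smallest at the far end. Set them down without dropping or tipping any of them, and leave the beaker where it stands.

Things in the scene. Friction and masses are not known exactly. Their poses are not given: they have to be found in the camera images.
- weight_largest_mid (a point): The largest of four loose steel calibration weights, alike but for size: an upright round cylinder 44 mm across and 53 mm tall, with a narrower neck and round knob (32 mm across) on top, 78 mm tall in all, about 600 g. The point is on its axis half-way up its full height (39 mm over its foot); z is its axis. Starts standing on the bench, foot at z = 0. Grip it across the cylinder.
- weight_large_mid (a point): The second largest of four loose steel calibration weights, alike but for size: an upright round cylinder 36 mm across and 42 mm tall, with a narrower neck and round knob (26 mm across) on top, 62 mm tall in all, about 340 g. The point is on its axis half-way up its full height (31 mm over its foot); z is its axis. Starts standing on the bench, foot at z = 0. Grip it across the cylinder.
- weight_small_mid (a point): The second smallest of four loose steel calibration weights, alike but for size: an upright round cylinder 28 mm across and 33 mm tall, with a narrower neck and round knob (20 mm across) on top, 48 mm tall in all, about 170 g. The point is on its axis half-way up its full height (24 mm over its foot); z is its axis. Starts standing on the bench, foot at z = 0. Grip it across the cylinder.
- weight_smallest_mid (a point): The smallest of four loose steel calibration weights, alike but for size: an upright round cylinder 20 mm across and 24 mm tall, with a narrower neck and round knob (14 mm across) on top, 36 mm tall in all, about 70 g. The point is on its axis half-way up its full height (18 mm over its foot); z is its axis. Starts standing on the bench, foot at z = 0. Grip it across the cylinder.
- pad_a_top (a point): One of the two end pads in the row of four identical black rubber pads (discs 54 mm across, 3 mm thick) on the fixed weight rack, a flat aluminium bar 452 x 84 mm, 10 mm thick, lying on the bench. The pads lie along the middle of the bar, 85 mm apart, in the sequence a, b, c, d. The point is the centre of the pad's top face, 13 mm above the bench; y runs along the row (from d towards a), x across the bar, z up.
- pad_b_top (a point): One of the two inner pads in the row of four identical black rubber pads (discs 54 mm across, 3 mm thick) on the fixed weight rack, a flat aluminium bar 452 x 84 mm, 10 mm thick, lying on the bench. The pads lie along the middle of the bar, 85 mm apart, in the sequence a, b, c, d. The point is the centre of the pad's top face, 13 mm above the bench; y runs along the row (from d towards a), x across the bar, z up.
- pad_c_top (a point): One of the two inner pads in the row of four identical black rubber pads (discs 54 mm across, 3 mm thick) on the fixed weight rack, a flat aluminium bar 452 x 84 mm, 10 mm thick, lying on the bench. The pads lie along the middle of the bar, 85 mm apart, in the sequence a, b, c, d. The point is the centre of the pad's top face, 13 mm above the bench; y runs along the row (from d towards a), x across the bar, z up.
- pad_d_top (a point): One of the two end pads in the row of four identical black rubber pads (discs 54 mm across, 3 mm thick) on the fixed weight rack, a flat aluminium bar 452 x 84 mm, 10 mm thick, lying on the bench. The pads lie along the middle of the bar, 85 mm apart, in the sequence a, b, c, d. The point is the centre of the pad's top face, 13 mm above the bench; y runs along the row (from d towards a), x across the bar, z up.
- index_post: Small dark steel knobbed post, 26 mm across and 40 mm tall, fixed on the rack at one of its two ends (either beside pad a or beside pad d), 77.5 mm beyond that end pad's centre, in line with the row; the other end has only a flat bare screw head, 10 mm across and 2 mm high. It marks where the row of weights begins. Origin at the centre of its foot, 10 mm above the bench; z up.
- beaker_mid (a point): Empty light plastic beaker, 69 mm across and 83 mm tall, standing loose on the bench just to the right of the weights (another stands far right, out of the way); not part of the job. Point at its centre, half-way up.
There are look-alikes about, which are no part of the job. Leave any purple look-alike of the part that bears weight_large_mid alone.

How it is judged (in metres and radians):
At the end, for the whole second after the job is handed in: Weights in order of size from the end pad beside the post (largest) to the far end pad (smallest), each upright (0.12 rad) and still on its own pad, axis within 12 mm of the pad's centre, height right to 5 mm; the beaker within 20 mm of where it stood (((horizontal distance between index_post and pad_a_top below 0.15 m and horizontal distance between weight_largest_mid and pad_a_top below 0.012 m and horizontal distance between weight_large_mid and pad_b_top below 0.012 m and horizontal distance between weight_small_mid and pad_c_top below 0.012 m and horizontal distance between weight_smallest_mid and pad_d_top below 0.012 m) or (horizontal distance between index_post and pad_d_top below 0.15 m and horizontal distance between weight_largest_mid and pad_d_top below 0.012 m and horizontal distance between weight_large_mid and pad_c_top below 0.012 m and horizontal distance between weight_small_mid and pad_b_top below 0.012 m and horizontal distance between weight_smallest_mid and pad_a_top below 0.012 m)) and height (world z) of weight_largest_mid between 0.047 and 0.057 m and angle between each of weight_largest_mid, weight_large_mid, weight_small_mid, weight_smallest_mid's own z axis and vertical below 0.12 rad and linear speed of each of weight_largest, weight_large, weight_small, weight_smallest below 0.02 m/s and height (world z) of weight_large_mid between 0.039 and 0.049 m and height (world z) of weight_small_mid between 0.032 and 0.042 m and height (world z) of weight_smallest_mid between 0.026 and 0.036 m and distance of beaker_mid from where it was at the start of the episode below 0.02 m); the robot touches nothing.
It fails at once if a weight is tipped over (more than 0.6 rad) (angle between any of weight_largest_mid, weight_large_mid, weight_small_mid, weight_smallest_mid's own z axis and vertical above 0.6 rad).
It fails at once if a weight is dropped (falls free of the fingers faster than 0.6 m/s, about 18 mm) ((linear speed of weight_largest above 0.6 m/s and contact force between the fingers and weight_largest below 0.05 N) or (linear speed of weight_large above 0.6 m/s and contact force between the fingers and weight_large below 0.05 N) or (linear speed of weight_small above 0.6 m/s and contact force between the fingers and weight_small below 0.05 N) or (linear speed of weight_smallest above 0.6 m/s and contact force between the fingers and weight_smallest below 0.05 N)).
It fails at once if the beaker is shifted more than 20 mm or tipped (distance of beaker_mid from where it was at the start of the episode above 0.02 m or angle between beaker_mid's own z axis and vertical above 0.5 rad).
It also fails if it takes over 112 s, if anything falls off the work surface, if the arm or the gripper's body presses on something with over 40 N, if the wrist force passes 120 N, or if a joint passes its speed limit or range.

## Working session

There is one attempt and no reset: what is moved stays moved. The work goes in short steps, Python scripts to look and compute and a tool call to move; the robot and the scene stay as the last step left them, time stands still between calls to the robot, and variables do not carry over. Pictures are saved under pics/ and viewed, and the job is handed in when it is done.

Besides the shell and the picture viewer there is one more tool, called after ">>>" as name(argument=value, ...), one argument or row to a line, values as JSON. move_arm: Moves the arm, as the interface text tells. Scaled input: -1 to 1 covers 0.03 m each way for a shift and 0.5 rad each way for a turn. Its arguments: {"type":"object","properties":{"plan":{"type":"array"}},"required":["plan"]}

```bash
mkdir -p pics; ls
python3 - <<'E'
from plant import r, optics
import cv2, numpy as np
np.set_printoptions(precision=3,suppress=True)
for n in ["scene","top","wrist"]:
    c=optics.camera(n); cv2.imwrite(f"pics/{n}0.png",c["image"][:,:,::-1]); print(n,c["K"],c["T"],[k for k in c])
s=r.observe(); print(s); print(r.tcp_to_grasp)
E
```

```text
pics
scene [[494.471   0.    281.494]
 [  0.    494.471 207.806]
 [  0.      0.      1.   ]] [[  -0.637    0.368   -0.677 -214.332]
 [  -0.77    -0.315    0.554  565.996]
 [  -0.01     0.875    0.484  596.596]
 [   0.       0.       0.       1.   ]] ['image', 'K', 'T']
top [[399.744   0.    274.614]
 [  0.    399.744 212.365]
 [  0.      0.      1.   ]] [[  0.021   0.995  -0.096 415.562]
 [ -1.      0.022   0.008 -28.334]
 [  0.01    0.096   0.995 964.985]
 [  0.      0.      0.      1.   ]] ['image', 'K', 'T']
wrist [[301.322   0.    280.944]
 [  0.    301.322 212.607]
 [  0.      0.      1.   ]] [[   0.366    0.885    0.286  302.243]
 [  -0.93     0.349    0.112 -553.006]
 [  -0.001   -0.307    0.952  372.3  ]
 [   0.       0.       0.       1.   ]] ['image', 'K', 'T']
{'time': 0.15, 'joints': array([-1.265,  0.309,  1.635,  0.   ,  1.2  , -0.07 ]), 'joint_vel': array([ 0.   , -0.002, -0.002, -0.   , -0.002, -0.002]), 'joint_torque': array([ -0.   , -41.58 , -27.715,  -0.   ,   0.006,  -0.   ]), 'ee_pos': array([ 229.157, -580.766,  230.291]), 'orientation': array([[ 0.93 ,  0.367, -0.001],
       [ 0.367, -0.93 ,  0.002],
       [ 0.   , -0.002, -1.   ]]), 'ft_force': array([-0.531,  0.117, -0.243]), 'wrist_torque': array([-0.028,  0.024, -0.011]), 'grip_width': 85.36327621640355}
18.700000000000003
```

View pics/scene0.png

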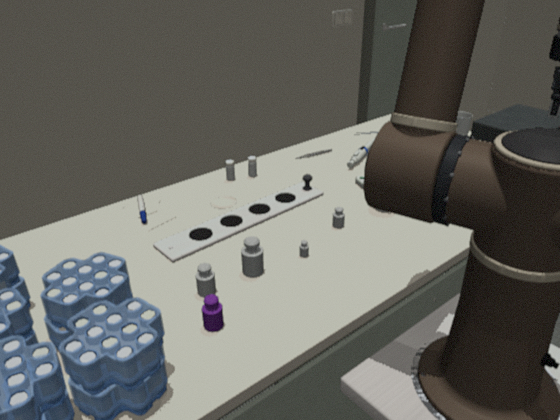

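View pics/top0.png

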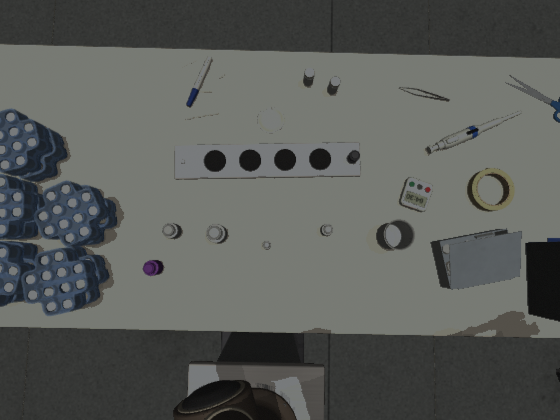

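View pics/wrist0.png

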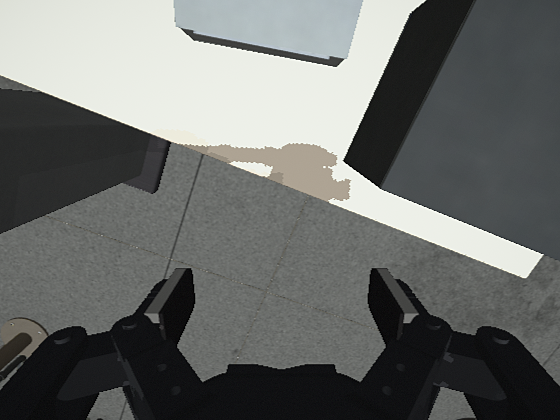

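Run:
```python
import cv2
im=cv2.imread("pics/top0.png")
def f(x0,y0,w,h,k,n):
    c=cv2.resize(im[y0:y0+h,x0:x0+w],None,fx=k,fy=k,interpolation=cv2.INTER_CUBIC)
    c=cv2.convertScaleAbs(c,alpha=1.5)
    for i in range(0,w,10):
        cv2.line(c,(i*k,0),(i*k,6),(0,0,255),1); 
        if i%20==0: cv2.putText(c,str(x0+i),(i*k,16),0,.35,(0,0,255))
    for i in range(0,h,10):
        cv2.line(c,(0,i*k),(6,i*k),(0,0,255),1); cv2.putText(c,str(y0+i),(8,i*k+4),0,.35,(0,0,255))
    cv2.imwrite(n,c)
f(140,215,100,70,8,"pics/c1.png")
f(250,215,100,50,8,"pics/c2.png")
f(170,135,200,55,4,"pics/c3.png")
im=cv2.imread("pics/scene0.png")
f(150,160,200,180,3,"pics/c4.png")
```

```text
(no output)
```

View pics/c1.png

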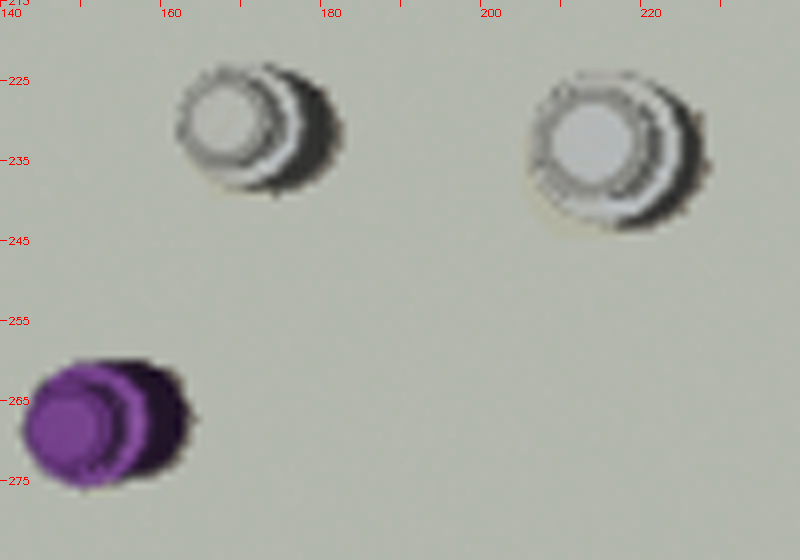

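View pics/c2.png

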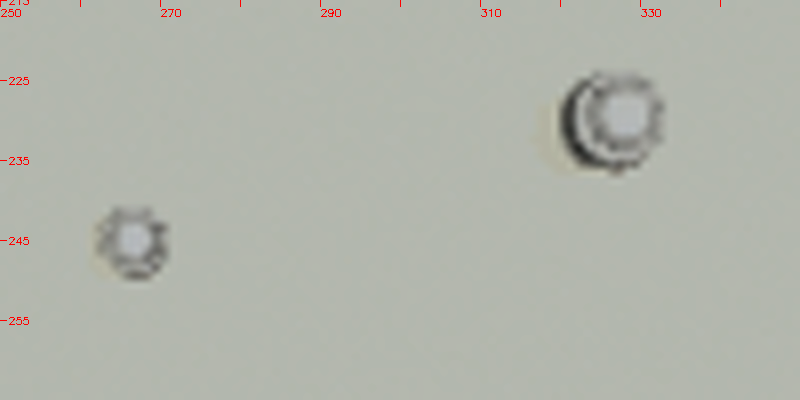

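View pics/c3.png

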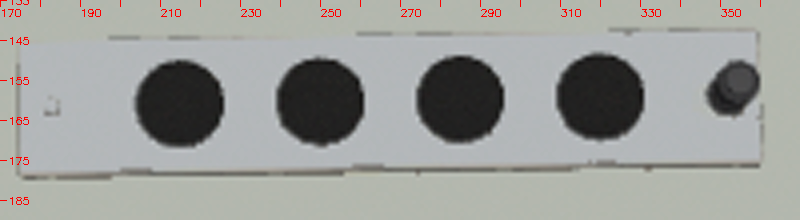

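View pics/c4.png

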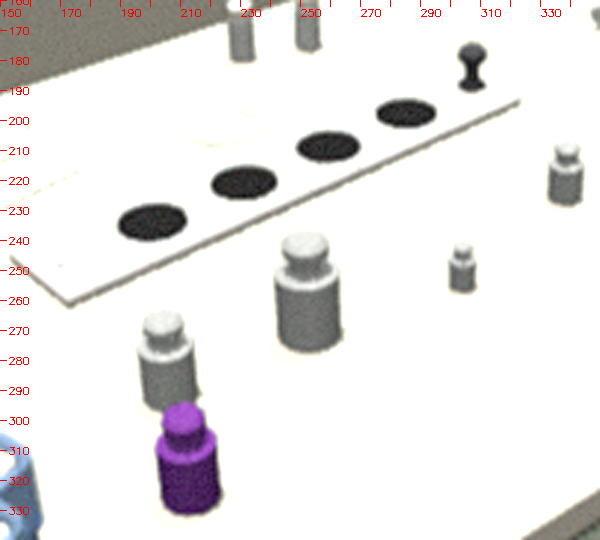

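```bash
cat > h.py <<'E'
from plant import r, optics
import cv2, numpy as np
np.set_printoptions(precision=2,suppress=True)
def bp(c,u,v,z):
    K,T=c["K"],c["T"]
    d=np.array([(u-K[0,2])/K[0,0],-(v-K[1,2])/K[1,1],-1.]); d=T[:3,:3]@d
    o=T[:3,3]; return o+d*(z-o[2])/d[2]
def pr(c,p):
    K,T=c["K"],c["T"]; q=T[:3,:3].T@(np.array(p,float)-T[:3,3])
    return np.array([K[0,2]+K[0,0]*q[0]/-q[2],K[1,2]+K[1,1]*q[1]/q[2]])
def snap(name,fn,crop=None,k=1,a=1.0):
    c=optics.camera(name); im=np.ascontiguousarray(c["image"][:,:,::-1])
    if crop: 
        x,y,w,h=crop; im=cv2.resize(im[y:y+h,x:x+w],None,fx=k,fy=k,interpolation=cv2.INTER_CUBIC)
        im=cv2.convertScaleAbs(im,alpha=a)
        for i in range(0,w,10):
            cv2.line(im,(i*k,0),(i*k,6),(0,0,255),1)
            if i%20==0: cv2.putText(im,str(x+i),(i*k,16),0,.35,(0,0,255))
        for i in range(0,h,10):
            cv2.line(im,(0,i*k),(6,i*k),(0,0,255),1); 
            if i%20==0: cv2.putText(im,str(y+i),(8,i*k+4),0,.35,(0,0,255))
    cv2.imwrite("pics/"+fn,im); return c
E
python3 - <<'E'
from h import *
t=optics.camera("top"); s=optics.camera("scene")
for n,u,v,z in [("L",213.8,232.7,78),("l",168,230.2,62),("s",328.3,229.5,48),("ss",266.8,245,36),("p1",215,160.75,13),("p2",250.25,160.25,13),("p3",285.25,159.6,13),("p4",320,159.1,13),("post",352.5,154.5,50),("beaker",392,236,0),("purple",150,267.5,62),("rackL",174.5,179.5,10)]:
    print(n,bp(t,u,v,z))
print("scene")
for n,u,v,z in [("L",150+304/3,160+241/3,78),("l",150+163/3,160+319/3,62),("s",150+567/3,160+148/3,48),("ss",150+463/3,160+248/3,36),("p1",150+152.5/3,160+222/3,13),("p2",150+244/3,160+183/3,13),("p3",150+328/3,160+147/3,13),("p4",150+406/3,160+113.5/3,13),("post",150+471/3,160+47/3,50)]:
    print(n,bp(s,u,v,z))
E
```

```text
L [453.06  98.22  78.  ]
l [457.12 203.75  62.  ]
s [ 467.41 -159.94   48.  ]
ss [429.04 -19.35  36.  ]
p1 [629.79 110.85  13.  ]
p2 [633.03  25.68  13.  ]
p3 [636.64 -59.05  13.  ]
p4 [ 639.88 -143.36   13.  ]
post [ 643.9  -214.79   50.  ]
beaker [ 457.77 -321.22    0.  ]
purple [373.   239.92  62.  ]
rackL [582.15 207.21  10.  ]
scene
L [448.46 100.08  78.  ]
l [454.01 204.5   62.  ]
s [ 461.98 -156.21   48.  ]
ss [423.47 -16.07  36.  ]
p1 [625.75 111.92  13.  ]
p2 [628.73  27.56  13.  ]
p3 [631.96 -56.92  13.  ]
p4 [ 635.32 -142.15   13.  ]
post [ 638.95 -218.54   50.  ]
```

Candidates in the top view: 
- Largest weight: (214,232).
- Second largest: (168,230).
- Second smallest: (328,229).
- Smallest: (267,245).
- Look-alikes to leave alone: the purple one at (150,267), and the grey cylinders at (309,76) and (334,84).

The post is at (353,155), beside the right-hand pad. The crops confirm the relative sizes. I'll move to a viewing pose first.

>>> move_arm(
  plan=[
    [[0.4,-0.35,0],[0,0,0],0],
    [[0.8,-0.68,0],[0,0,0],0],
    [[0.8,-0.68,0],[0,0,0],0],
    [[0.8,-0.68,0],[0,0,0],0],
    [[0.8,-0.68,0],[0,0,0],0],
    [[0.8,-0.68,0],[0,0,0],0],
    [[0.8,-0.68,0],[0,0,0],0],
    [[0.8,-0.68,0],[0,0,0],0],
    [[0.8,-0.68,0],[0,0,0],0],
    [[0.8,-0.68,0],[0,0,0],0],
  ],
)

```text
time: 1.08
ee_pos: [370.6, -315.7, 231.3]
orientation: [[0.93, 0.367, 0.0], [0.367, -0.93, -0.0], [0.0, 0.0, -1.0]]
ft_force: [0.9, -0.2, 0.7]
grip_width: 85.5
```

>>> move_arm(
  plan=[
    [[0.8,-0.68,0],[0,0,0],0],
    [[0.8,-0.68,0],[0,0,0],0],
    [[0.8,-0.68,0],[0,0,0],0],
    [[0.8,-0.68,0],[0,0,0],0],
    [[0.8,-0.68,0],[0,0,0],0],
    [[0.8,-0.68,0],[0,0,0],0],
    [[0.8,-0.68,0],[0,0,0],0],
    [[0.8,-0.68,0],[0,0,0],0],
    [[0.8,-0.68,0],[0,0,0],0],
    [[0.8,-0.68,0],[0,0,0],0],
  ],
)

```text
time: 1.92
ee_pos: [519.1, -37.8, 231.4]
orientation: [[0.93, 0.367, 0.0], [0.367, -0.93, -0.0], [0.0, 0.0, -1.0]]
ft_force: [0.9, 0.4, -0.5]
grip_width: 84.9
```

>>> move_arm(
  plan=[
    [[0.4,-0.35,0],[0,0,-0.1],0],
    [[0,0,0],[0,0,-0.25],0],
    [[0,0,0],[0,0,-0.25],0],
    [[0,0,0],[0,0,-0.25],0],
    [[0,0,0],[0,0,-0.25],0],
    [[0,0,0],[0,0,-0.25],0],
    [[0,0,0],[0,0,-0.25],0],
    [[0,0,0],[0,0,-0.25],0],
    [[0,0,0],[0,0,-0.25],0],
    [[0,0,0],[0,0,-0.25],0],
  ],
)

```text
time: 2.75
ee_pos: [525.8, -25.1, 231.2]
orientation: [[0.014, 1.0, -0.0], [1.0, -0.014, 0.0], [0.0, -0.0, -1.0]]
ft_force: [-0.6, -0.9, 0.6]
grip_width: 85.3
```

>>> move_arm(
  plan=[
    [[0,0,0],[0,0,-0.12],0],
    [[0,0,0],[0,0,0],0],
    [[0,0,0],[0,0,0],0],
  ],
)

```text
time: 3.0
ee_pos: [525.8, -25.1, 231.2]
orientation: [[-0.038, 0.999, -0.0], [0.999, 0.038, 0.0], [0.0, -0.0, -1.0]]
ft_force: [0.7, 0.1, -0.2]
grip_width: 85.3
```

Run:
```python
from h import *
c=snap("wrist","w1.png"); s=r.observe(); print(s["time"],s["ee_pos"],s["orientation"],s["joints"],s["ft_force"]); print(c["T"])
```

```text
3.05 [525.83 -25.13 231.24] [[-0.04  1.   -0.  ]
 [ 1.    0.04 -0.  ]
 [ 0.   -0.   -1.  ]] [-0.13  0.12  1.86 -0.    1.16 -0.17] [-0.08 -0.15  0.06]
[[  1.    -0.04  -0.01 522.79]
 [  0.04   0.95   0.31  52.48]
 [ -0.    -0.31   0.95 373.36]
 [  0.     0.     0.     1.  ]]
```

View pics/w1.png

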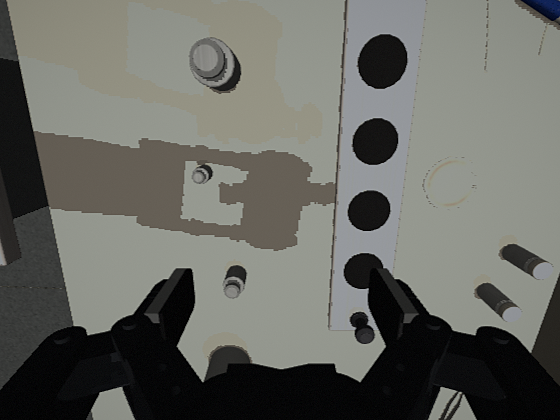

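Run:
```python
from h import *
c=snap("wrist","w1c.png",(170,25,120,290),2)
c=snap("wrist","w1d.png",(180,30,70,50),10)
for n,u,v,z in [("L",208,58,78),("ss",201,177,36),("s",234,291,48),("p1",382.5,61,13),("p2",375.5,141.5,13),("p3",369,210.5,13),("p4",363,271,13)]: print(n,bp(c,u,v,z)[:2])
```

```text
L [456.54  97.92]
ss [434.76 -17.76]
s [ 472.53 -157.1 ]
p1 [630.36 112.18]
p2 [634.24  27.29]
p3 [637.48 -57.16]
p4 [ 640.33 -142.22]
```

View pics/w1c.png

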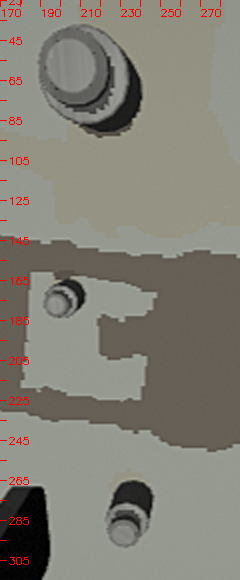

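View pics/w1d.png

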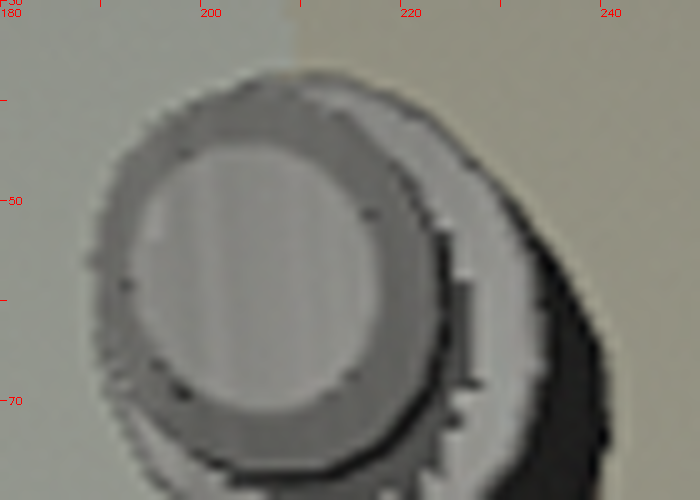

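Run:
```python
from h import *
c=optics.camera("wrist")
for n,u,v,z in [("L",205.3,57.5,78),("ss",199.5,175.5,36),("s",231.5,292.5,48)]: print(n,bp(c,u,v,z)[:2])
```

```text
L [454.16  98.21]
ss [433.16 -16.13]
s [ 469.46 -159.38]
```

>>> move_arm(
  plan=[
    [[0.35,-0.18,0.2],[0,0,0],0],
    [[0.7,-0.38,0.5],[0,0,0],0],
    [[0.7,-0.38,0.5],[0,0,0],0],
    [[0.7,-0.38,0.5],[0,0,0],0],
    [[0.7,-0.38,0.5],[0,0,0],0],
    [[0.7,-0.38,0.5],[0,0,0],0],
    [[0.35,-0.16,0.3],[0,0,0],0],
    [[0,0,0],[0,0,0],0],
    [[0,0,0],[0,0,0],0],
  ],
)

```text
time: 3.95
ee_pos: [453.4, 98.3, 141.0]
orientation: [[-0.042, 0.999, -0.0], [0.999, 0.042, -0.001], [-0.001, -0.0, -1.0]]
ft_force: [0.4, -0.1, -0.1]
grip_width: 85.7
```

Run:
```python
from h import *
c=snap("wrist","w2.png"); print(r.observe()["ee_pos"]); 
for p in [(454,98,78),(454,98,53),(454,98,0)]: print(pr(c,p))
```

```text
[454.7   97.96 141.86]
[281.9  227.76]
[281.82 216.71]
[281.7  199.21]
```

View pics/w2.png

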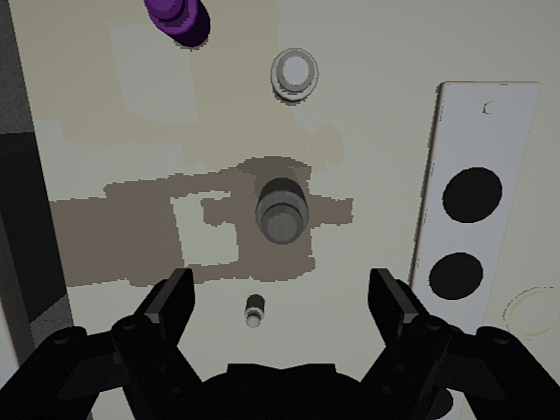

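>>> move_arm(
  plan=[
    [[0,0,0.4],[0,0,0],0],
    [[0,0,0.8],[0,0,0],0],
    [[0,0,0.8],[0,0,0],0],
    [[0,0,0.8],[0,0,0],0],
    [[0,0,0.8],[0,0,0],0],
    [[0,0,0.4],[0,0,0],0],
    [[0,0,0.2],[0,0,0],0],
    [[0,0,0],[0,0,0],0],
  ],
)

```text
time: 4.67
ee_pos: [454.4, 97.2, 14.8]
orientation: [[-0.039, 0.999, -0.001], [0.999, 0.039, -0.0], [-0.0, -0.001, -1.0]]
ft_force: [-0.5, 0.1, 0.5]
grip_width: 85.7
```

Run:
```python
from h import *
c=snap("wrist","w3.png"); print(r.observe()["ee_pos"])
for n,u,v,z in [("l",0,0,62)]: pass
```

```text
[455.    97.45  15.66]
```

View pics/w3.png

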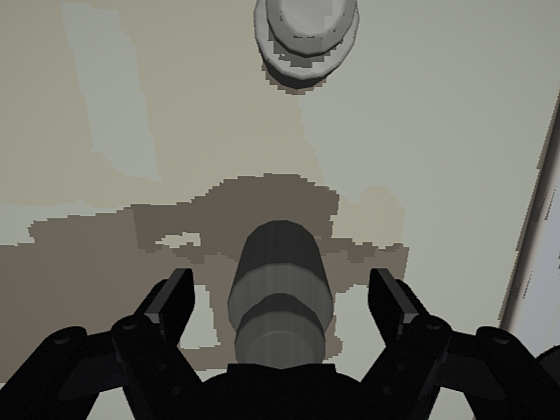

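>>> move_arm(
  plan=[
    [[0,0,0],[0,0,0],0.3],
    [[0,0,0],[0,0,0],0.4],
    [[0,0,0],[0,0,0],0.5],
    [[0,0,0],[0,0,0],0.7],
    [[0,0,0],[0,0,0],1],
    [[0,0,0],[0,0,0],1],
    [[0,0,0],[0,0,0],1],
    [[0,0,0],[0,0,0],1],
    [[0,0,0],[0,0,0],1],
  ],
)

```text
time: 5.47
ee_pos: [454.6, 98.2, 16.6]
orientation: [[-0.04, 0.999, 0.002], [0.999, 0.04, 0.0], [-0.0, 0.002, -1.0]]
ft_force: [-1.3, -0.6, 5.2]
grip_width: 42.5
```

>>> move_arm(
  plan=[
    [[0,0,-0.1],[0,0,0],1],
    [[0,0,-0.2],[0,0,0],1],
    [[0,0,-0.4],[0,0,0],1],
    [[0,0,-0.6],[0,0,0],1],
    [[0,0,-0.6],[0,0,0],1],
    [[0,0,-0.6],[0,0,0],1],
    [[0,0,-0.4],[0,0,0],1],
    [[0,0,-0.1],[0,0,0],1],
    [[0,0,0],[0,0,0],1],
    [[0,0,0],[0,0,0],1],
  ],
)

```text
time: 6.3
ee_pos: [452.7, 98.0, 104.6]
orientation: [[-0.04, 0.999, -0.002], [0.999, 0.04, -0.0], [-0.0, -0.002, -1.0]]
ft_force: [-0.5, 0.4, -6.5]
grip_width: 42.9
```

Run:
```python
from h import *
c=snap("wrist","w4.png"); s=r.observe(); p=s["ee_pos"]; print(p, s["ft_force"],s["wrist_torque"]); 
print(pr(c,p+[0,0,63]))
```

```text
[452.29  97.92 104.13] [ 0.62 -0.51 -5.62] [-0.09 -0.03  0.01]
[279.82 362.03]
```

View pics/w4.png

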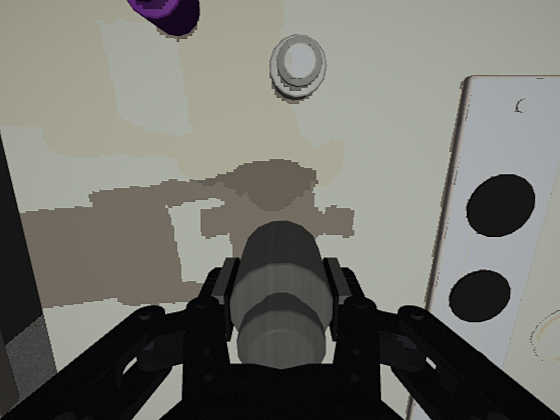

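Run:
```python
from h import *
c=optics.camera("wrist"); 
s=r.observe(); p=s["ee_pos"]; print(p)
for d in (-3,0,3): print(d, pr(c,p+[0,22+d,-15.5]))
for n,u,v,z in [("l",300,62,62)]: print(n,bp(c,u,v,z))
```

```text
[452.23  97.91 103.98]
-3 [282.43 225.53]
0 [282.65 220.47]
3 [282.88 215.35]
l [458.45 203.81  62.  ]
```

>>> move_arm(
  plan=[
    [[-0.2,0.14,0],[0,0,0],1],
    [[-0.49,0.36,0],[0,0,0],1],
    [[-0.69,0.49,0],[0,0,0],1],
    [[-0.69,0.49,0],[0,0,0],1],
    [[-0.69,0.49,0],[0,0,0],1],
    [[-0.69,0.49,0],[0,0,0],1],
    [[-0.69,0.49,0],[0,0,0],1],
    [[-0.69,0.49,0],[0,0,0],1],
    [[-0.69,0.49,0],[0,0,0],1],
    [[-0.69,0.49,0],[0,0,0],1],
  ],
)

```text
time: 7.23
ee_pos: [593.6, -84.3, 103.7]
orientation: [[-0.04, 0.999, -0.002], [0.999, 0.04, 0.0], [0.0, -0.002, -1.0]]
ft_force: [0.4, 1.4, -5.0]
grip_width: 42.4
```

>>> move_arm(
  plan=[
    [[-0.69,0.49,0],[0,0,0],1],
    [[-0.69,0.49,0],[0,0,0],1],
    [[-0.5,0.37,0],[0,0,0],1],
    [[-0.2,0.14,0],[0,0,0],1],
    [[0,0,0.3],[0,0,0],1],
    [[0,0,0.5],[0,0,0],1],
    [[0,0,0.5],[0,0,0],1],
    [[0,0,0.2],[0,0,0],1],
    [[0,0,0],[0,0,0],1],
    [[0,0,0],[0,0,0],1],
  ],
)

```text
time: 8.07
ee_pos: [639.2, -142.1, 58.5]
orientation: [[-0.041, 0.999, -0.003], [0.999, 0.041, 0.001], [0.001, -0.003, -1.0]]
ft_force: [0.4, 0.6, -5.8]
grip_width: 42.6
```

Run:
```python
from h import *
c=snap("wrist","w5.png"); s=r.observe(); p=s["ee_pos"]; print(p, s["ft_force"],s["orientation"]); 
print(pr(c,[640.2,-142.8,13]),pr(c,[640.2,-142.8+27,13]), pr(c,p+[0,21.5,-16]),pr(c,[636.8,-57.8,13]))
snap("top","t5.png",(260,130,110,70),7,1.5)
```

```text
[ 640.46 -142.62   59.79] [ 0.39 -0.14 -5.19] [[-0.04  1.   -0.  ]
 [ 1.    0.04  0.  ]
 [ 0.   -0.   -1.  ]]
[282.83 237.66] [284.6  198.92] [285.1 222.9] [283.17 103.18]
```

View pics/w5.png

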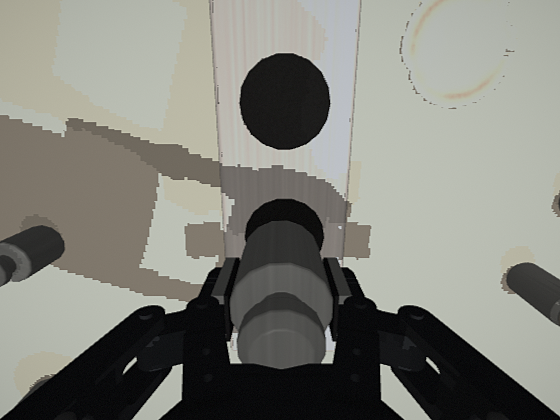

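View pics/t5.png

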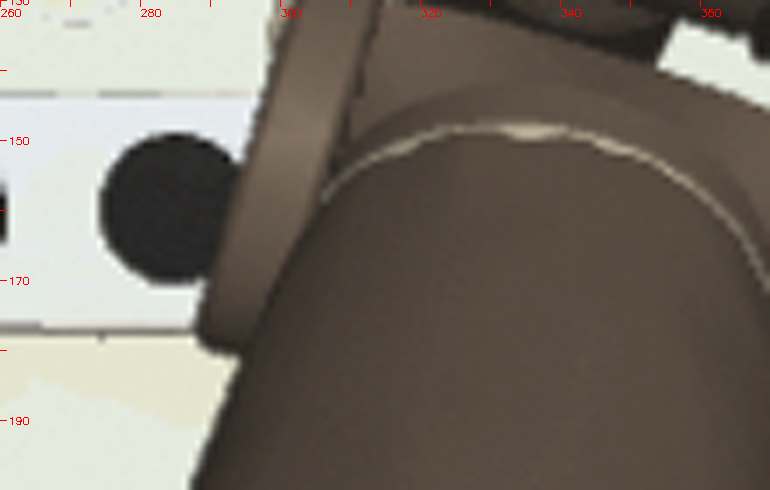

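>>> move_arm(
  plan=[
    [[0.02,0.01,0.3],[0,0,0],1],
    [[0,0,0.3],[0,0,0],1],
    [[0,0,0.2],[0,0,0],1],
    [[0,0,0.1],[0,0,0],1],
    [[0,0,0],[0,0,0],1],
    [[0,0,0],[0,0,0],1],
  ],
)

```text
time: 8.67
ee_pos: [640.7, -142.7, 32.7]
orientation: [[-0.04, 0.999, -0.001], [0.999, 0.04, 0.0], [0.0, -0.001, -1.0]]
ft_force: [-0.2, 0.2, -5.1]
grip_width: 42.5
```

>>> move_arm(
  plan=[
    [[0,0,0.03],[0,0,0],1],
    [[0,0,0],[0,0,0],1],
  ],
)

```text
time: 8.83
ee_pos: [641.5, -142.9, 32.7]
orientation: [[-0.04, 0.999, 0.001], [0.999, 0.04, -0.0], [-0.0, 0.001, -1.0]]
ft_force: [0.9, 0.1, -6.2]
grip_width: 42.8
```

>>> move_arm(
  plan=[
    [[0,0,0.04],[0,0,0],1],
    [[0,0,0],[0,0,0],1],
  ],
)

```text
time: 9.0
ee_pos: [641.2, -142.8, 31.3]
orientation: [[-0.04, 0.999, 0.0], [0.999, 0.04, -0.0], [-0.0, 0.0, -1.0]]
ft_force: [-0.0, 0.5, -5.5]
grip_width: 42.7
```

>>> move_arm(
  plan=[
    [[0,0,0.04],[0,0,0],1],
    [[0,0,0],[0,0,0],1],
  ],
)

```text
time: 9.17
ee_pos: [641.0, -142.7, 29.9]
orientation: [[-0.04, 0.999, -0.0], [0.999, 0.04, 0.0], [0.0, -0.0, -1.0]]
ft_force: [0.2, 0.5, -6.0]
grip_width: 42.4
```

>>> move_arm(
  plan=[
    [[0,0,0.04],[0,0,0],1],
    [[0,0,0],[0,0,0],1],
  ],
)

```text
time: 9.33
ee_pos: [641.1, -142.7, 29.7]
orientation: [[-0.04, 0.999, -0.0], [0.999, 0.04, 0.0], [0.0, -0.0, -1.0]]
ft_force: [-2.5, 0.7, 0.8]
grip_width: 42.6
```

>>> move_arm(
  plan=[
    [[0,0,0.03],[0,0,0],1],
    [[0,0,0],[0,0,0],1],
  ],
)

```text
time: 9.5
ee_pos: [641.1, -142.7, 29.7]
orientation: [[-0.04, 0.999, -0.001], [0.999, 0.04, 0.0], [0.0, -0.001, -1.0]]
ft_force: [-4.9, 0.5, 5.9]
grip_width: 42.6
```

>>> move_arm(
  plan=[
    [[0,0,-0.02],[0,0,0],0.45],
    [[0,0,0],[0,0,0],0.4],
    [[0,0,0],[0,0,0],0.2],
    [[0,0,0],[0,0,0],0],
    [[0,0,0],[0,0,0],0],
    [[0,0,0],[0,0,0],0],
    [[0,0,0],[0,0,0],0],
  ],
)

```text
time: 10.08
ee_pos: [641.2, -142.8, 28.4]
orientation: [[-0.04, 0.999, 0.0], [0.999, 0.04, -0.0], [-0.0, 0.0, -1.0]]
ft_force: [-0.1, -0.6, 0.2]
grip_width: 85.3
```

>>> move_arm(
  plan=[
    [[0,0,-0.2],[0,0,0],0],
    [[0,0,-0.5],[0,0,0],0],
    [[0,0,-0.8],[0,0,0],0],
    [[0,0,-0.8],[0,0,0],0],
    [[0,0,-0.8],[0,0,0],0],
    [[0,0,-0.8],[0,0,0],0],
    [[0,0,-0.4],[0,0,0],0],
    [[0,0,0],[0,0,0],0],
  ],
)

```text
time: 10.75
ee_pos: [644.3, -143.6, 163.1]
orientation: [[-0.04, 0.999, 0.009], [0.999, 0.04, -0.003], [-0.003, 0.009, -1.0]]
ft_force: [1.8, -0.1, 0.8]
grip_width: 85.4
```

Run:
```python
from h import *
c=snap("wrist","w6.png"); s=r.observe(); p=s["ee_pos"]; print(p, s["ft_force"]); 
print(pr(c,[640.2,-142.8,91]))
```

```text
[ 642.74 -143.21  160.39] [ 0.02  0.23 -0.26]
[274.83 221.55]
```

View pics/w6.png

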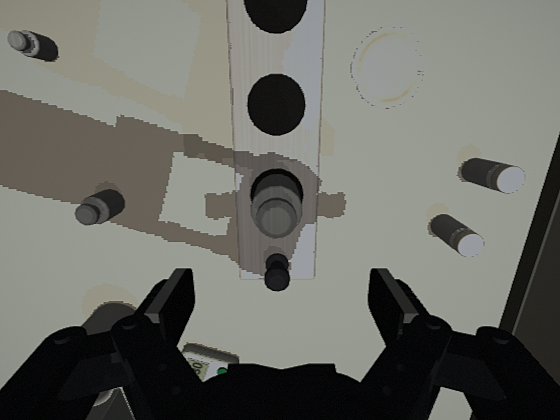

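>>> move_arm(
  plan=[
    [[0.37,-0.18,0],[0,0,0],0],
    [[0.74,-0.35,0],[0,0,0],0],
    [[0.74,-0.35,0],[0,0,0],0],
    [[0.74,-0.35,0],[0,0,0],0],
    [[0.74,-0.35,0],[0,0,0],0],
    [[0.74,-0.35,0],[0,0,0],0],
    [[0.74,-0.35,0],[0,0,0],0],
    [[0.74,-0.35,0],[0,0,0],0],
    [[0.74,-0.35,0],[0,0,0],0],
    [[0.74,-0.35,0],[0,0,0],0],
  ],
)

```text
time: 11.63
ee_pos: [529.4, 65.5, 154.9]
orientation: [[-0.04, 0.999, -0.005], [0.999, 0.04, 0.0], [0.0, -0.005, -1.0]]
ft_force: [0.2, -0.2, 0.7]
grip_width: 85.5
```

>>> move_arm(
  plan=[
    [[0.74,-0.35,0],[0,0,0],0],
    [[0.74,-0.35,0],[0,0,0],0],
    [[0.74,-0.35,0.3],[0,0,0],0],
    [[0.74,-0.35,0.3],[0,0,0],0],
    [[0.74,-0.35,0.3],[0,0,0],0],
    [[0.7,-0.37,0.3],[0,0,0],0],
    [[0.37,-0.2,0],[0,0,0],0],
    [[0,0,0],[0,0,0],0],
    [[0,0,0],[0,0,0],0],
  ],
)

```text
time: 12.38
ee_pos: [456.4, 204.2, 120.7]
orientation: [[-0.042, 0.999, -0.002], [0.999, 0.042, -0.001], [-0.001, -0.002, -1.0]]
ft_force: [0.7, -1.0, 0.0]
grip_width: 85.5
```

Run:
```python
from h import *
c=snap("wrist","w7.png"); s=r.observe(); p=s["ee_pos"]; print(p, s["ft_force"]); 
print(pr(c,[457.8,203.8,62]))
```

```text
[457.48 203.92 121.25] [ 1.31 -0.1   0.34]
[283.11 230.06]
```

View pics/w7.png

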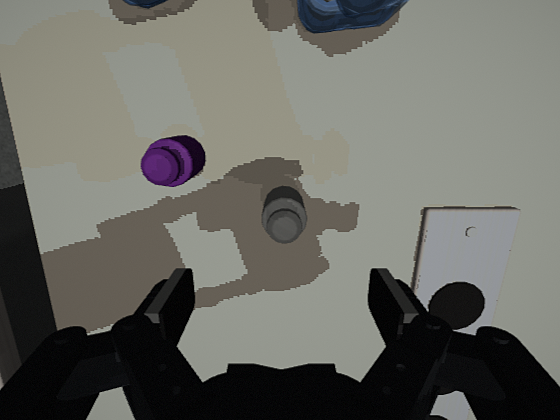

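Run:
```python
from h import *
c=snap("wrist","w7c.png",(250,170,70,80),7,1.5); print(bp(c,286,226,62))
```

```text
[460.85 206.43  62.  ]
```

View pics/w7c.png

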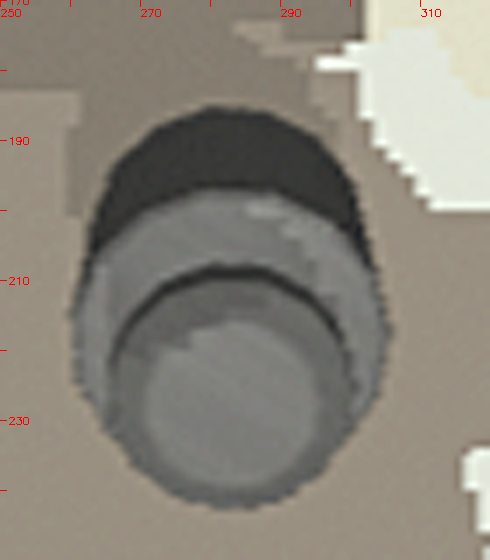

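>>> move_arm(
  plan=[
    [[0.03,0,0.3],[0,0,0],0],
    [[0,0,0.7],[0,0,0],0],
    [[0,0,0.7],[0,0,0],0],
    [[0,0,0.7],[0,0,0],0],
    [[0,0,0.7],[0,0,0],0],
    [[0,0,0.4],[0,0,0],0],
    [[0,0,0.2],[0,0,0],0],
    [[0,0,0],[0,0,0],0],
    [[0,0,0],[0,0,0],0],
  ],
)

```text
time: 13.23
ee_pos: [458.1, 204.9, 10.7]
orientation: [[-0.039, 0.999, 0.0], [0.999, 0.039, 0.0], [0.0, 0.0, -1.0]]
ft_force: [0.4, 0.1, 1.2]
grip_width: 85.4
```

>>> move_arm(
  plan=[
    [[0,0,0],[0,0,0],0.4],
    [[0,0,0],[0,0,0],0.5],
    [[0,0,0],[0,0,0],0.6],
    [[0,0,0],[0,0,0],0.8],
    [[0,0,0],[0,0,0],1],
    [[0,0,0],[0,0,0],1],
    [[0,0,0],[0,0,0],1],
    [[0,0,0],[0,0,0],1],
    [[0,0,0],[0,0,0],1],
  ],
)

```text
time: 13.98
ee_pos: [458.6, 205.5, 11.6]
orientation: [[-0.04, 0.999, 0.002], [0.999, 0.04, 0.001], [0.001, 0.002, -1.0]]
ft_force: [0.0, -0.1, 6.2]
grip_width: 34.6
```

>>> move_arm(
  plan=[
    [[0,0,-0.1],[0,0,0],1],
    [[0,0,-0.2],[0,0,0],1],
    [[0,0,-0.4],[0,0,0],1],
    [[0,0,-0.7],[0,0,0],1],
    [[0,0,-0.7],[0,0,0],1],
    [[0,0,-0.7],[0,0,0],1],
    [[0,0,-0.4],[0,0,0],1],
    [[0,0,-0.1],[0,0,0],1],
    [[0,0,0],[0,0,0],1],
    [[0,0,0],[0,0,0],1],
  ],
)

```text
time: 14.82
ee_pos: [456.8, 204.8, 109.1]
orientation: [[-0.04, 0.999, -0.001], [0.999, 0.04, -0.0], [-0.0, -0.001, -1.0]]
ft_force: [0.2, 0.2, -3.6]
grip_width: 34.3
```

Run:
```python
from h import *
c=snap("wrist","w8.png"); s=r.observe(); p=s["ee_pos"]; print(p, s["ft_force"],s["orientation"])
print(pr(c,p+[0,18,-10]))
```

```text
[456.32 204.69 108.49] [-0.35  0.09 -3.41] [[-0.04  1.   -0.  ]
 [ 1.    0.04 -0.  ]
 [-0.   -0.   -1.  ]]
[281.67 230.76]
```

View pics/w8.png

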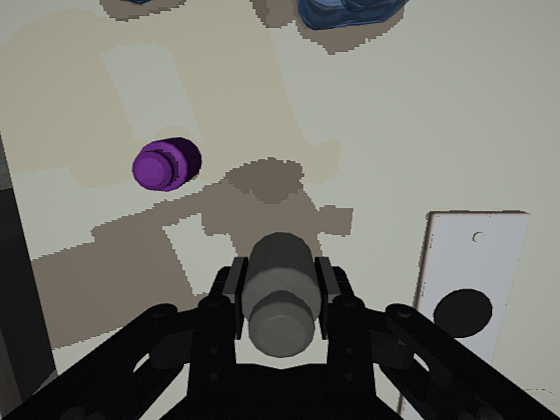

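>>> move_arm(
  plan=[
    [[-0.2,0.13,0],[0,0,0],1],
    [[-0.5,0.31,0],[0,0,0],1],
    [[-0.76,0.48,0],[0,0,0],1],
    [[-0.76,0.48,0],[0,0,0],1],
    [[-0.76,0.48,0],[0,0,0],1],
    [[-0.76,0.48,0],[0,0,0],1],
    [[-0.76,0.48,0],[0,0,0],1],
    [[-0.76,0.48,0],[0,0,0],1],
    [[-0.76,0.48,0],[0,0,0],1],
    [[-0.76,0.48,0],[0,0,0],1],
  ],
)

```text
time: 15.7
ee_pos: [593.6, 5.2, 107.8]
orientation: [[-0.04, 0.999, -0.003], [0.999, 0.04, -0.0], [0.0, -0.003, -1.0]]
ft_force: [-0.5, 0.7, -3.6]
grip_width: 34.0
```

>>> move_arm(
  plan=[
    [[-0.76,0.48,0],[0,0,0],1],
    [[-0.76,0.48,0],[0,0,0],1],
    [[-0.5,0.31,0],[0,0,0],1],
    [[-0.2,0.13,0],[0,0,0],1],
    [[0,0,0.3],[0,0,0],1],
    [[0,0,0.6],[0,0,0],1],
    [[0,0,0.7],[0,0,0],1],
    [[0,0,0.2],[0,0,0],1],
    [[0,0,0],[0,0,0],1],
    [[0,0,0],[0,0,0],1],
  ],
)

```text
time: 16.53
ee_pos: [637.3, -56.9, 54.4]
orientation: [[-0.041, 0.999, -0.003], [0.999, 0.041, 0.001], [0.001, -0.003, -1.0]]
ft_force: [0.2, 0.2, -2.9]
grip_width: 34.2
```

Run:
```python
from h import *
c=snap("wrist","w9.png"); s=r.observe(); p=s["ee_pos"]; print(p, s["ft_force"]); 
print(pr(c,[637.2,-57.8+27,13]), pr(c,p+[0,18,-11]),pr(c,[633.8,26.9,13]))
```

```text
[638.65 -57.24  55.7 ] [-0.42 -0.65 -2.75]
[282.78 200.87] [284.99 231.84] [281.09 103.77]
```

View pics/w9.png

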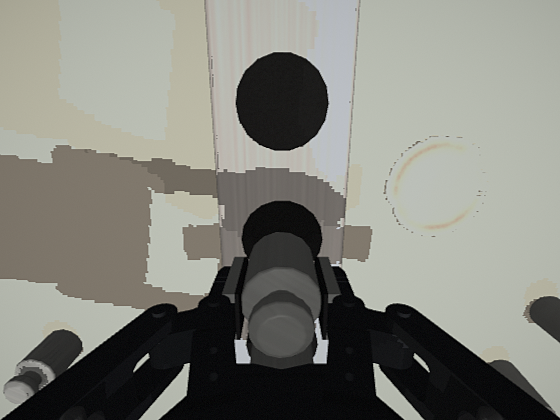

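>>> move_arm(
  plan=[
    [[-0.02,-0.02,0.3],[0,0,0],1],
    [[0,0,0.35],[0,0,0],1],
    [[0,0,0.2],[0,0,0],1],
    [[0,0,0.1],[0,0,0],1],
    [[0,0,0],[0,0,0],1],
    [[0,0,0],[0,0,0],1],
  ],
)

```text
time: 17.08
ee_pos: [637.7, -58.5, 26.5]
orientation: [[-0.04, 0.999, -0.001], [0.999, 0.04, 0.0], [0.0, -0.001, -1.0]]
ft_force: [-0.2, -0.9, -3.7]
grip_width: 34.4
```

>>> move_arm(
  plan=[
    [[0,0,0.04],[0,0,0],1],
    [[0,0,0],[0,0,0],1],
  ],
)

```text
time: 17.25
ee_pos: [638.4, -58.6, 26.1]
orientation: [[-0.04, 0.999, 0.001], [0.999, 0.04, -0.0], [-0.0, 0.001, -1.0]]
ft_force: [0.1, -0.7, -3.2]
grip_width: 33.8
```

>>> move_arm(
  plan=[
    [[0,0,0.04],[0,0,0],1],
    [[0,0,0],[0,0,0],1],
  ],
)

```text
time: 17.42
ee_pos: [638.2, -58.5, 24.7]
orientation: [[-0.04, 0.999, 0.0], [0.999, 0.04, -0.0], [-0.0, 0.0, -1.0]]
ft_force: [0.6, 0.7, -3.1]
grip_width: 34.5
```

>>> move_arm(
  plan=[
    [[0,0,0.04],[0,0,0],1],
    [[0,0,0],[0,0,0],1],
  ],
)

```text
time: 17.58
ee_pos: [638.2, -58.6, 24.7]
orientation: [[-0.04, 0.999, -0.0], [0.999, 0.04, -0.0], [-0.0, -0.0, -1.0]]
ft_force: [-2.9, 0.9, 3.4]
grip_width: 34.2
```

>>> move_arm(
  plan=[
    [[0,0,0.03],[0,0,0],1],
    [[0,0,0],[0,0,0],1],
  ],
)

```text
time: 17.75
ee_pos: [638.2, -58.5, 24.6]
orientation: [[-0.04, 0.999, -0.0], [0.999, 0.04, -0.0], [-0.0, -0.0, -1.0]]
ft_force: [-4.5, 0.3, 7.7]
grip_width: 34.7
```

Touched down. Releasing and lifting.

>>> move_arm(
  plan=[
    [[0,0,-0.03],[0,0,0],0.55],
    [[0,0,0],[0,0,0],0.45],
    [[0,0,0],[0,0,0],0.2],
    [[0,0,0],[0,0,0],0],
    [[0,0,0],[0,0,0],0],
    [[0,0,0],[0,0,0],0],
    [[0,0,0],[0,0,0],0],
  ],
)

```text
time: 18.33
ee_pos: [638.0, -58.5, 23.2]
orientation: [[-0.04, 0.999, -0.0], [0.999, 0.04, 0.0], [0.0, -0.0, -1.0]]
ft_force: [0.1, 0.4, 0.2]
grip_width: 85.3
```

>>> move_arm(
  plan=[
    [[0,0,-0.2],[0,0,0],0],
    [[0,0,-0.5],[0,0,0],0],
    [[0,0,-0.8],[0,0,0],0],
    [[0,0,-0.8],[0,0,0],0],
    [[0,0,-0.8],[0,0,0],0],
    [[0,0,-0.8],[0,0,0],0],
    [[0,0,-0.4],[0,0,0],0],
    [[0,0,0],[0,0,0],0],
  ],
)

```text
time: 19.0
ee_pos: [641.3, -59.0, 157.8]
orientation: [[-0.04, 0.999, 0.009], [0.999, 0.04, -0.001], [-0.002, 0.009, -1.0]]
ft_force: [1.3, -0.5, -0.7]
grip_width: 85.2
```

Run:
```python
from h import *
c=snap("wrist","w10.png"); s=r.observe(); p=s["ee_pos"]; print(p, s["ft_force"]); 
print(pr(c,[637.2,-57.8,75]), pr(c,[469,-159,48]))
```

```text
[639.7  -58.74 155.17] [ 0.72 -0.4  -0.58]
[274.93 216.63] [ 97.56 300.78]
```

View pics/w10.png

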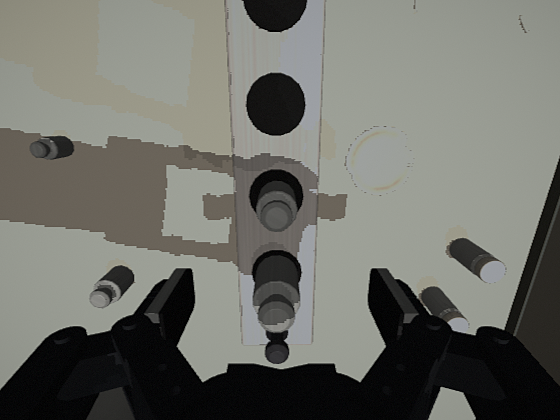

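>>> move_arm(
  plan=[
    [[-0.2,-0.36,0],[0,0,0],0],
    [[-0.39,-0.72,0],[0,0,0],0],
    [[-0.39,-0.72,0],[0,0,0],0],
    [[-0.39,-0.72,0],[0,0,0],0],
    [[-0.39,-0.72,0.3],[0,0,0],0],
    [[-0.39,-0.72,0.3],[0,0,0],0],
    [[-0.39,-0.72,0.3],[0,0,0],0],
    [[-0.39,-0.72,0.3],[0,0,0],0],
    [[-0.2,-0.38,0],[0,0,0],0],
    [[0,0,0],[0,0,0],0],
  ],
)

```text
time: 19.88
ee_pos: [464.4, -159.1, 114.1]
orientation: [[-0.038, 0.999, -0.006], [0.999, 0.038, 0.002], [0.003, -0.006, -1.0]]
ft_force: [0.4, -0.7, -0.2]
grip_width: 85.2
```

>>> move_arm(
  plan=[
    [[0,0,0],[0,0,0],0],
    [[0,0,0],[0,0,0],0],
  ],
)

```text
time: 20.05
ee_pos: [469.9, -159.3, 116.9]
orientation: [[-0.04, 0.999, 0.002], [0.999, 0.04, -0.0], [-0.0, 0.002, -1.0]]
ft_force: [0.4, -0.4, -0.8]
grip_width: 85.7
```

Run:
```python
from h import *
c=snap("wrist","w11.png",(230,160,100,90),7,1.5); s=r.observe(); p=s["ee_pos"]; print(p, s["ft_force"]); 
print(pr(c,[468.8,-159.3,48]))
```

```text
[ 470.13 -159.19  116.99] [ 0.53 -0.84 -0.22]
[279.48 224.5 ]
```

View pics/w11.png

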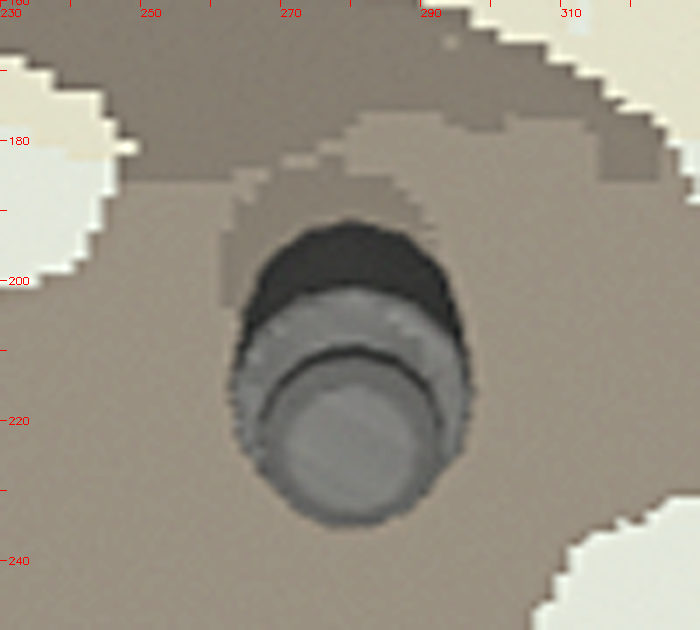

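>>> move_arm(
  plan=[
    [[0.02,-0.03,0.3],[0,0,0],0],
    [[0,0,0.7],[0,0,0],0],
    [[0,0,0.7],[0,0,0],0],
    [[0,0,0.7],[0,0,0],0],
    [[0,0,0.7],[0,0,0],0],
    [[0,0,0.4],[0,0,0],0],
    [[0,0,0.2],[0,0,0],0],
    [[0,0,0],[0,0,0],0],
    [[0,0,0],[0,0,0],0],
  ],
)

```text
time: 20.85
ee_pos: [468.2, -158.7, 5.5]
orientation: [[-0.04, 0.999, 0.0], [0.999, 0.04, -0.0], [-0.0, 0.0, -1.0]]
ft_force: [-0.4, 0.9, 0.8]
grip_width: 85.4
```

>>> move_arm(
  plan=[
    [[0,0,0],[0,0,0],0.4],
    [[0,0,0],[0,0,0],0.5],
    [[0,0,0],[0,0,0],0.6],
    [[0,0,0],[0,0,0],0.7],
    [[0,0,0],[0,0,0],1],
    [[0,0,0],[0,0,0],1],
    [[0,0,0],[0,0,0],1],
    [[0,0,0],[0,0,0],1],
    [[0,0,0],[0,0,0],1],
    [[0,0,0],[0,0,0],1],
  ],
)

```text
time: 21.68
ee_pos: [468.2, -159.0, 6.3]
orientation: [[-0.04, 0.999, 0.001], [0.999, 0.04, -0.0], [-0.0, 0.001, -1.0]]
ft_force: [-0.8, 1.4, 5.9]
grip_width: 26.1
```

>>> move_arm(
  plan=[
    [[0,0,-0.1],[0,0,0],1],
    [[0,0,-0.2],[0,0,0],1],
    [[0,0,-0.4],[0,0,0],1],
    [[0,0,-0.8],[0,0,0],1],
    [[0,0,-0.8],[0,0,0],1],
    [[0,0,-0.8],[0,0,0],1],
    [[0,0,-0.5],[0,0,0],1],
    [[0,0,-0.2],[0,0,0],1],
    [[0,0,0],[0,0,0],1],
    [[0,0,0],[0,0,0],1],
  ],
)

```text
time: 22.52
ee_pos: [467.3, -158.5, 119.4]
orientation: [[-0.04, 0.999, -0.0], [0.999, 0.04, 0.0], [0.0, -0.0, -1.0]]
ft_force: [-0.2, -0.2, -3.3]
grip_width: 26.1
```

Run:
```python
from h import *
c=snap("wrist","w12.png"); s=r.observe(); p=s["ee_pos"]; print(p, s["ft_force"],s["orientation"])
print(pr(c,p+[0,14,-6]))
```

```text
[ 466.62 -158.26  118.55] [-0.71  0.24 -1.93] [[-0.04  1.   -0.  ]
 [ 1.    0.04  0.  ]
 [ 0.   -0.   -1.  ]]
[281.   239.51]
```

View pics/w12.png

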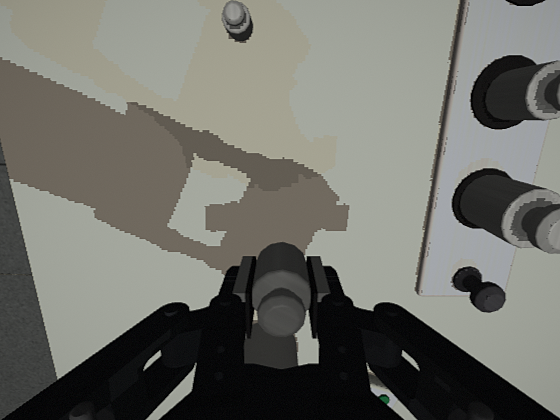

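>>> move_arm(
  plan=[
    [[0.2,0.19,0],[0,0,0],1],
    [[0.5,0.48,0],[0,0,0],1],
    [[0.76,0.74,0],[0,0,0],1],
    [[0.76,0.74,0],[0,0,0],1],
    [[0.76,0.74,0],[0,0,0],1],
    [[0.76,0.74,0],[0,0,0],1],
    [[0.76,0.74,0],[0,0,0],1],
    [[0.76,0.74,0],[0,0,0],1],
    [[0.52,0.5,0],[0,0,0],1],
    [[0.2,0.19,0],[0,0,0],1],
  ],
)

```text
time: 23.4
ee_pos: [635.7, 31.0, 117.7]
orientation: [[-0.042, 0.999, -0.0], [0.999, 0.042, 0.001], [0.001, -0.0, -1.0]]
ft_force: [0.6, -0.5, -1.6]
grip_width: 26.2
```

>>> move_arm(
  plan=[
    [[0,0,0.3],[0,0,0],1],
    [[0,0,0.6],[0,0,0],1],
    [[0,0,0.8],[0,0,0],1],
    [[0,0,0.5],[0,0,0],1],
    [[0,0,0.2],[0,0,0],1],
    [[0,0,0],[0,0,0],1],
    [[0,0,0],[0,0,0],1],
    [[0,0,0],[0,0,0],1],
  ],
)

```text
time: 24.07
ee_pos: [635.0, 27.0, 48.3]
orientation: [[-0.039, 0.999, 0.002], [0.999, 0.039, -0.0], [-0.0, 0.002, -1.0]]
ft_force: [0.3, -0.3, -1.1]
grip_width: 26.1
```

Run:
```python
from h import *
c=snap("wrist","w13.png"); s=r.observe(); p=s["ee_pos"]; print(p, s["ft_force"]); 
print(pr(c,[633.8,26.9+27,13]), pr(c,p+[0,14,-6]),pr(c,[630.2,111.8,13]))
```

```text
[635.39  27.14  48.76] [ 0.22 -0.45 -0.89]
[280.78 202.2 ] [282.92 240.81] [278.33 101.27]
```

View pics/w13.png

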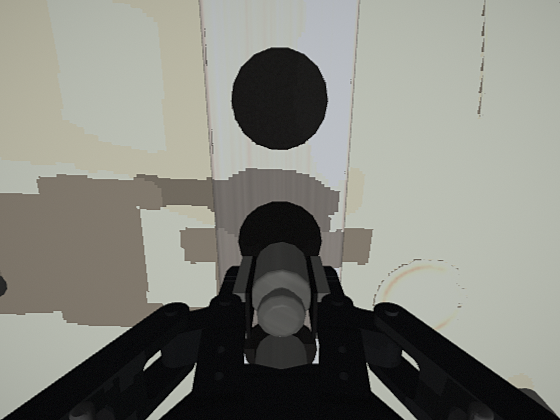

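>>> move_arm(
  plan=[
    [[0.04,-0.04,0.3],[0,0,0],1],
    [[0,0,0.3],[0,0,0],1],
    [[0,0,0.2],[0,0,0],1],
    [[0,0,0.1],[0,0,0],1],
    [[0,0,0],[0,0,0],1],
    [[0,0,0],[0,0,0],1],
  ],
)

```text
time: 24.62
ee_pos: [632.8, 28.8, 19.9]
orientation: [[-0.04, 0.999, -0.001], [0.999, 0.04, -0.0], [0.0, -0.001, -1.0]]
ft_force: [-0.3, 0.0, -1.0]
grip_width: 25.8
```

>>> move_arm(
  plan=[
    [[0,0,0.04],[0,0,0],1],
    [[0,0,0],[0,0,0],1],
  ],
)

```text
time: 24.78
ee_pos: [633.2, 28.7, 19.4]
orientation: [[-0.04, 0.999, 0.0], [0.999, 0.04, 0.0], [0.0, 0.0, -1.0]]
ft_force: [-0.4, 0.3, 0.4]
grip_width: 26.1
```

>>> move_arm(
  plan=[
    [[0,0,0.04],[0,0,0],1],
    [[0,0,0],[0,0,0],1],
  ],
)

```text
time: 24.95
ee_pos: [633.2, 28.7, 19.3]
orientation: [[-0.04, 0.999, -0.0], [0.999, 0.04, 0.0], [0.0, -0.0, -1.0]]
ft_force: [-2.9, 0.6, 5.7]
grip_width: 26.1
```

>>> move_arm(
  plan=[
    [[0,0,-0.03],[0,0,0],0.63],
    [[0,0,0],[0,0,0],0.5],
    [[0,0,0],[0,0,0],0.2],
    [[0,0,0],[0,0,0],0],
    [[0,0,0],[0,0,0],0],
    [[0,0,0],[0,0,0],0],
    [[0,0,0],[0,0,0],0],
    [[0,0,0],[0,0,0],0],
  ],
)

```text
time: 25.62
ee_pos: [633.0, 28.7, 18.8]
orientation: [[-0.04, 0.999, -0.0], [0.999, 0.04, -0.0], [0.0, -0.0, -1.0]]
ft_force: [-0.0, 0.3, 0.2]
grip_width: 85.8
```

>>> move_arm(
  plan=[
    [[0,0,-0.2],[0,0,0],0],
    [[0,0,-0.5],[0,0,0],0],
    [[0,0,-0.8],[0,0,0],0],
    [[0,0,-0.8],[0,0,0],0],
    [[0,0,-0.8],[0,0,0],0],
    [[0,0,-0.4],[0,0,0],0],
    [[0,0,0],[0,0,0],0],
    [[0,0,0],[0,0,0],0],
  ],
)

```text
time: 26.28
ee_pos: [633.8, 28.7, 125.3]
orientation: [[-0.04, 0.999, 0.003], [0.999, 0.04, -0.0], [-0.0, 0.003, -1.0]]
ft_force: [-0.4, 0.3, 0.5]
grip_width: 85.5
```

Run:
```python
from h import *
c=snap("wrist","w14.png"); s=r.observe(); p=s["ee_pos"]; print(p, s["ft_force"]); 
print(pr(c,[633.8,26.9,61]), pr(c,[431.5,-17.5,36]))
```

```text
[632.48  28.67 123.55] [-0.63 -0.36 -0.45]
[280.84 228.97] [ 40.14 258.71]
```

View pics/w14.png

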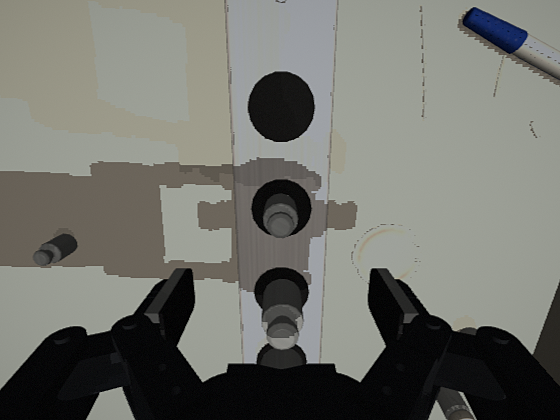

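>>> move_arm(
  plan=[
    [[-0.07,-0.4,0],[0,0,0],0],
    [[-0.14,-0.74,0],[0,0,0],0],
    [[-0.14,-0.74,0],[0,0,0],0],
    [[-0.14,-0.74,0],[0,0,0],0],
    [[-0.14,-0.74,0],[0,0,0],0],
    [[-0.14,-0.74,0],[0,0,0],0],
    [[-0.14,-0.74,0],[0,0,0],0],
    [[-0.14,-0.74,0],[0,0,0],0],
    [[-0.14,-0.74,0],[0,0,0],0],
    [[-0.07,-0.44,0],[0,0,0],0],
  ],
)

```text
time: 27.17
ee_pos: [427.2, -17.1, 121.4]
orientation: [[-0.04, 0.999, -0.007], [0.999, 0.04, 0.001], [0.001, -0.007, -1.0]]
ft_force: [0.3, 0.9, 0.3]
grip_width: 85.5
```

>>> move_arm(
  plan=[
    [[0,0,0.3],[0,0,0],0],
    [[0,0,0.3],[0,0,0],0],
    [[0,0,0.3],[0,0,0],0],
    [[0,0,0],[0,0,0],0],
    [[0,0,0],[0,0,0],0],
    [[0,0,0],[0,0,0],0],
  ],
)

```text
time: 27.67
ee_pos: [432.4, -17.1, 96.4]
orientation: [[-0.04, 0.999, -0.001], [0.999, 0.04, 0.0], [0.0, -0.001, -1.0]]
ft_force: [0.1, 0.5, -0.5]
grip_width: 85.3
```

Run:
```python
from h import *
c=snap("wrist","w15.png",(230,160,100,90),7,1.5); s=r.observe(); p=s["ee_pos"]; print(p, s["ft_force"]); 
print(pr(c,[431.8,-17.2,36]))
```

```text
[432.6  -17.11  96.8 ] [-0.44 -0.31  0.21]
[280.27 228.7 ]
```

View pics/w15.png

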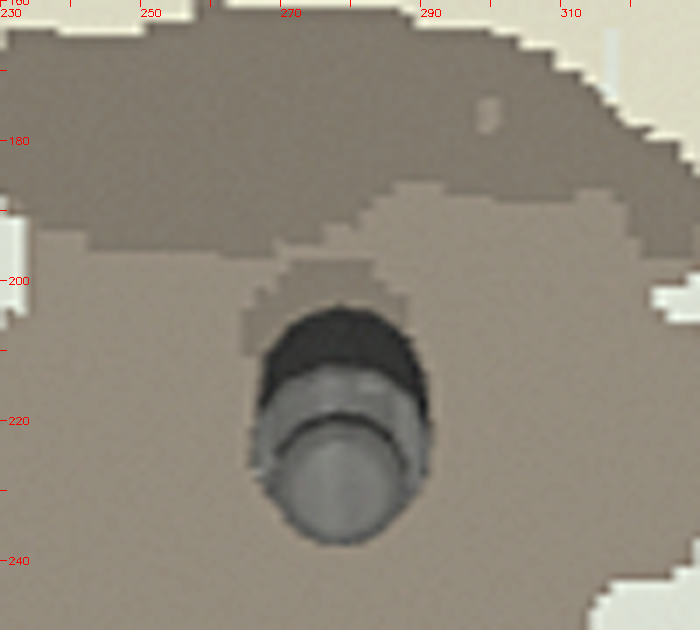

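>>> move_arm(
  plan=[
    [[0,-0.05,0.3],[0,0,0],0],
    [[0,0,0.7],[0,0,0],0],
    [[0,0,0.7],[0,0,0],0],
    [[0,0,0.7],[0,0,0],0],
    [[0,0,0.4],[0,0,0],0],
    [[0,0,0.2],[0,0,0],0],
    [[0,0,0.07],[0,0,0],0],
    [[0,0,0],[0,0,0],0],
    [[0,0,0],[0,0,0],0],
  ],
)

```text
time: 28.47
ee_pos: [431.2, -17.4, 5.3]
orientation: [[-0.04, 0.999, 0.001], [0.999, 0.04, -0.0], [-0.0, 0.001, -1.0]]
ft_force: [0.0, 0.3, -0.3]
grip_width: 85.7
```

>>> move_arm(
  plan=[
    [[0,0,0],[0,0,0],0.4],
    [[0,0,0],[0,0,0],0.5],
    [[0,0,0],[0,0,0],0.6],
    [[0,0,0],[0,0,0],0.7],
    [[0,0,0],[0,0,0],0.8],
    [[0,0,0],[0,0,0],1],
    [[0,0,0],[0,0,0],1],
    [[0,0,0],[0,0,0],1],
    [[0,0,0],[0,0,0],1],
    [[0,0,0],[0,0,0],1],
  ],
)

```text
time: 29.3
ee_pos: [430.6, -17.3, 5.2]
orientation: [[-0.04, 0.999, 0.0], [0.999, 0.04, -0.0], [-0.0, 0.0, -1.0]]
ft_force: [-1.6, -0.1, 5.4]
grip_width: 17.8
```

Run:
```python
from h import *
c=snap("wrist","w16.png",(200,200,160,200),3,1.5); s=r.observe(); print(s["ee_pos"], s["ft_force"],s["grip_width"])
```

```text
[430.63 -17.31   5.24] [-1.19 -0.76  5.47] 17.58120901937275
```

View pics/w16.png

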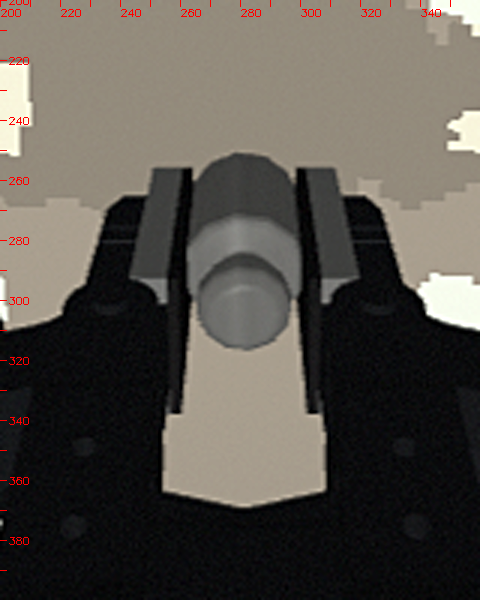

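Gripped with the cylinder between the pads. Lifting.

>>> move_arm(
  plan=[
    [[0,0,-0.1],[0,0,0],1],
    [[0,0,-0.2],[0,0,0],1],
    [[0,0,-0.4],[0,0,0],1],
    [[0,0,-0.8],[0,0,0],1],
    [[0,0,-0.8],[0,0,0],1],
    [[0,0,-0.8],[0,0,0],1],
    [[0,0,-0.5],[0,0,0],1],
    [[0,0,-0.2],[0,0,0],1],
    [[0,0,0],[0,0,0],1],
    [[0,0,0],[0,0,0],1],
  ],
)

```text
time: 30.18
ee_pos: [430.0, -17.2, 118.5]
orientation: [[-0.04, 0.999, -0.0], [0.999, 0.04, 0.0], [0.0, -0.0, -1.0]]
ft_force: [0.6, -0.6, -1.1]
grip_width: 17.8
```

Run:
```python
from h import *
c=snap("wrist","w17.png"); s=r.observe(); p=s["ee_pos"]; print(p, s["ft_force"])
print(pr(c,p+[0,10,-4.5]))
```

```text
[429.37 -17.12 117.83] [-1.04  0.07 -0.86]
[280.69 247.97]
```

View pics/w17.png

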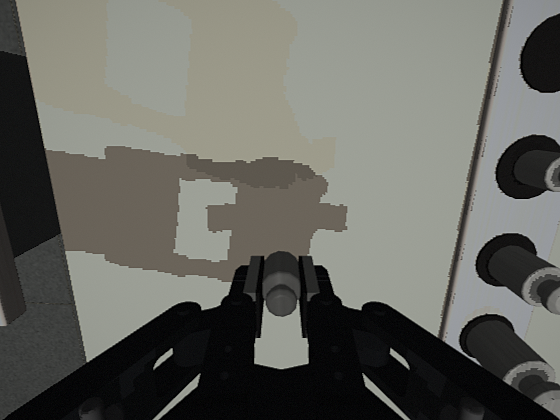

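>>> move_arm(
  plan=[
    [[0.12,0.2,0],[0,0,0],1],
    [[0.3,0.5,0],[0,0,0],1],
    [[0.46,0.77,0],[0,0,0],1],
    [[0.46,0.77,0],[0,0,0],1],
    [[0.46,0.77,0],[0,0,0],1],
    [[0.46,0.77,0],[0,0,0],1],
    [[0.46,0.77,0],[0,0,0],1],
    [[0.46,0.77,0],[0,0,0],1],
    [[0.46,0.77,0],[0,0,0],1],
    [[0.3,0.5,0],[0,0,0],1],
  ],
)

```text
time: 31.07
ee_pos: [624.8, 110.6, 116.8]
orientation: [[-0.041, 0.999, -0.001], [0.999, 0.041, 0.0], [0.0, -0.001, -1.0]]
ft_force: [0.5, -0.9, -0.2]
grip_width: 17.6
```

>>> move_arm(
  plan=[
    [[0.12,0.2,0],[0,0,0],1],
    [[0,0,0.3],[0,0,0],1],
    [[0,0,0.6],[0,0,0],1],
    [[0,0,0.8],[0,0,0],1],
    [[0,0,0.5],[0,0,0],1],
    [[0,0,0.2],[0,0,0],1],
    [[0,0,0],[0,0,0],1],
    [[0,0,0],[0,0,0],1],
    [[0,0,0],[0,0,0],1],
  ],
)

```text
time: 31.82
ee_pos: [630.0, 112.5, 47.9]
orientation: [[-0.04, 0.999, 0.002], [0.999, 0.04, 0.0], [0.0, 0.002, -1.0]]
ft_force: [0.8, -0.3, -1.5]
grip_width: 17.7
```

Run:
```python
from h import *
c=snap("wrist","w18.png"); s=r.observe(); p=s["ee_pos"]; print(p, s["ft_force"]); 
print(pr(c,[630.2,111.8+27,13]),pr(c,[630.2,111.8,13]), pr(c,p+[0,10,-5]))
```

```text
[630.39 112.61  48.35] [ 0.13  0.58 -0.59]
[283.   203.38] [281.26 243.93] [282.59 248.5 ]
```

View pics/w18.png

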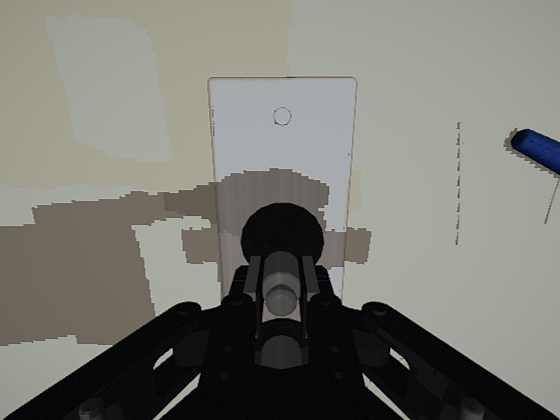

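>>> move_arm(
  plan=[
    [[0,0.02,0.3],[0,0,0],1],
    [[0,0,0.3],[0,0,0],1],
    [[0,0,0.2],[0,0,0],1],
    [[0,0,0.1],[0,0,0],1],
    [[0,0,0],[0,0,0],1],
    [[0,0,0],[0,0,0],1],
  ],
)

```text
time: 32.37
ee_pos: [629.4, 112.6, 19.2]
orientation: [[-0.04, 0.999, -0.001], [0.999, 0.04, -0.0], [-0.0, -0.001, -1.0]]
ft_force: [-0.7, -0.6, -0.3]
grip_width: 17.4
```

>>> move_arm(
  plan=[
    [[0,0,0.03],[0,0,0],1],
    [[0,0,0],[0,0,0],1],
  ],
)

```text
time: 32.53
ee_pos: [629.6, 112.6, 18.7]
orientation: [[-0.04, 0.999, -0.0], [0.999, 0.04, 0.0], [0.0, -0.0, -1.0]]
ft_force: [-1.0, 1.0, -1.1]
grip_width: 17.6
```

>>> move_arm(
  plan=[
    [[0,0,0.03],[0,0,0],1],
    [[0,0,0],[0,0,0],1],
  ],
)

```text
time: 32.7
ee_pos: [629.9, 112.6, 18.3]
orientation: [[-0.04, 0.999, 0.0], [0.999, 0.04, 0.0], [0.0, 0.0, -1.0]]
ft_force: [-0.8, -0.7, 1.3]
grip_width: 17.8
```

>>> move_arm(
  plan=[
    [[0,0,0.03],[0,0,0],1],
    [[0,0,0],[0,0,0],1],
  ],
)

```text
time: 32.87
ee_pos: [629.9, 112.7, 18.3]
orientation: [[-0.04, 0.999, -0.0], [0.999, 0.04, -0.0], [-0.0, -0.0, -1.0]]
ft_force: [-2.9, -1.0, 5.7]
grip_width: 17.9
```

>>> move_arm(
  plan=[
    [[0,0,-0.02],[0,0,0],0.7],
    [[0,0,0],[0,0,0],0.6],
    [[0,0,0],[0,0,0],0.3],
    [[0,0,0],[0,0,0],0],
    [[0,0,0],[0,0,0],0],
    [[0,0,0],[0,0,0],0],
    [[0,0,0],[0,0,0],0],
    [[0,0,0],[0,0,0],0],
  ],
)

```text
time: 33.53
ee_pos: [629.7, 112.6, 17.6]
orientation: [[-0.04, 0.999, -0.0], [0.999, 0.04, -0.0], [-0.0, -0.0, -1.0]]
ft_force: [-0.1, -0.3, 0.3]
grip_width: 85.5
```

>>> move_arm(
  plan=[
    [[0,0,-0.2],[0,0,0],0],
    [[0,0,-0.5],[0,0,0],0],
    [[0,0,-0.8],[0,0,0],0],
    [[0,0,-0.8],[0,0,0],0],
    [[0,0,-0.8],[0,0,0],0],
    [[0,0,-0.8],[0,0,0],0],
    [[0,0,-0.8],[0,0,0],0],
    [[0,0,-0.4],[0,0,0],0],
    [[0,0,0],[0,0,0],0],
  ],
)

```text
time: 34.28
ee_pos: [632.9, 113.0, 176.2]
orientation: [[-0.04, 0.999, 0.009], [0.999, 0.04, 0.001], [0.001, 0.009, -1.0]]
ft_force: [1.3, -0.1, -0.4]
grip_width: 85.3
```

>>> move_arm(
  plan=[
    [[0,-0.5,0],[0,0,0],0],
    [[0,-0.8,0],[0,0,0],0],
    [[0,-0.8,0],[0,0,0],0],
    [[0,-0.8,0],[0,0,0],0],
    [[0,-0.8,0],[0,0,0],0],
    [[0,-0.8,0],[0,0,0],0],
    [[0,-0.5,0],[0,0,0],0],
    [[0,0,0],[0,0,0],0],
    [[0,0,0],[0,0,0],0],
  ],
)

```text
time: 35.03
ee_pos: [478.9, 106.5, 169.9]
orientation: [[-0.04, 0.999, -0.001], [0.999, 0.04, -0.0], [-0.0, -0.001, -1.0]]
ft_force: [0.2, 0.6, -0.3]
grip_width: 85.5
```

Run:
```python
from h import *
c=snap("top","t9.png",(170,110,260,150),3,1.5); s=r.observe(); print(s["ee_pos"], s["ft_force"],s["time"])
print([pr(c,p) for p in [(630.2,111.8,49),(633.8,26.9,61),(637.2,-57.8,75),(640.2,-142.8,91)]])
snap("scene","s9.png",(130,130,240,190),3,1.0)
```

```text
[480.14 106.63 170.35] [-0.48 -0.3   0.04] 35.0833
[array([212.46, 157.1 ]), array([248.68, 155.2 ]), array([285.71, 153.14]), array([324.06, 150.96])]
```

View pics/t9.png

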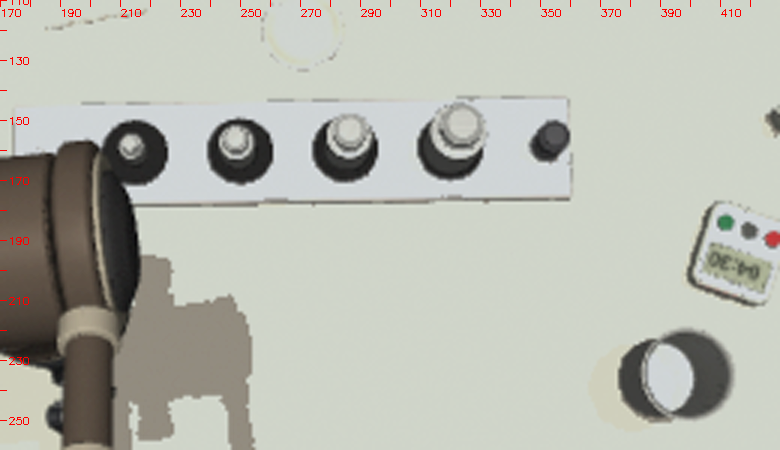

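View pics/s9.png

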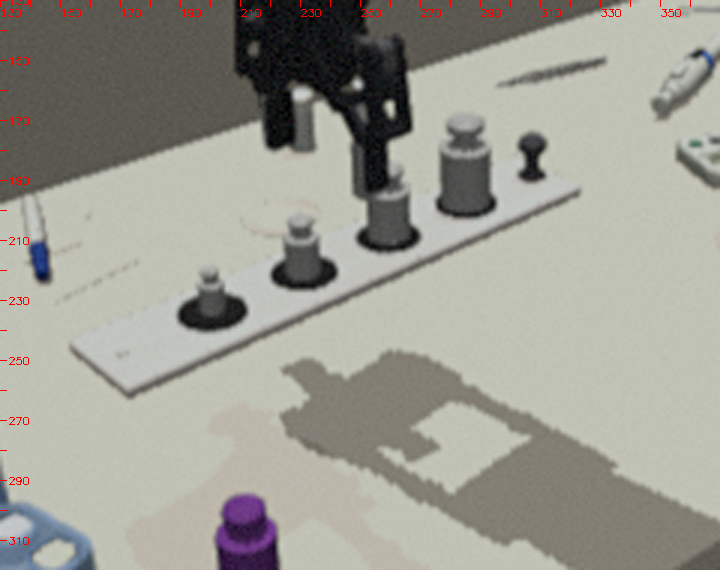

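```bash
python3 -c "
from plant import r
print(r.job_done())"
```

```text
the job is handed in; nothing more can be done
None
```

All four weights are back on the rack in order of size, and the job is handed in at about 35 s of the 112 s allowed. The largest is on the pad beside the knobbed post and the smallest is on the far end pad.

- **Handling:** I gripped each weight across its cylinder and lowered it until the force reading showed contact. I then released it and lifted the gripper straight up. None of them dropped or tipped.
- **Last checks:** The final top and scene pictures show all four upright. Their knob tops are within about 1–2 pixels (roughly 2–4 mm) of the pad centres; the limit is 12 mm.
- **Left alone:** The beaker shows where it stood at the start, and I never approached it or the purple look-alike. The gripper is clear of everything.
- **Disagreement:** The scene camera placed things about 4 mm from where the top and wrist cameras did. I worked from those two, which agreed with each other to within 1–2 mm on the pads. No check failed.

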